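Refit the speed knob of a tabletop pottery wheel

ROBOT

A 6-joint arm with a two-finger parallel gripper is mounted at the origin on the work surface. World frame = base frame: x ahead of the robot, y to its left, z up, the work surface at z = 0. Lengths are in mm, angles in rad, forces in N, time in s.
With the tool pointing down it reaches from about 350 to 775 mm from the base axis. Payload 7.3 kg.
Tool frame: the origin (TCP) lies midway between the tips of the shut fingers; the grasp point (between the pads) lies bot.tcp_to_grasp behind it (bot.tcp_to_grasp is the distance from the TCP to the grasp point, in mm); z points along the fingers, y is the direction in which the jaws open and shut (so a half turn about z gives the same grasp; the last joint's range is limited). The gripper opens to 92 mm and grips with 3 to 60 N. Pads are 19 mm wide; open, the fingers measure 130 mm over their backs; the gripper's body (75 mm by 190 mm) begins 47 mm behind the grasp point.
Start: joints at [-0.146, 0.342, 1.524, -0, 1.275, -0.146], TCP at [525.019, 0.019, 226.741] pointing down, gripper open.
Joint ranges: [-2.53, 2.53], [-0.77, 2.02], [0.04, 2.7], [-1, 4.14], [0.28, 2.66], [-3.11, 3.11]. Speed limits (rad/s): [2.57, 2.57, 3.14, 3.14, 3.14, 3.14].

INTERFACE

Orientations are given as [roll, pitch, yaw] about the fixed x, y, z axes, in that order (R = Rz(yaw) Ry(pitch) Rx(roll)).
In Python, from plant import bot gives the robot as it stands.
- The arm moves only by the shell command python3 -m inch 'ROWS'. ROWS is JSON, one flat list of numbers, 7 for each row, row after row: the shift along the world's x, y, z in cm, then the turn, a rotation vector about the world's x, y, z in degrees, then the gripper command: -1 is shut, 1 is fully open, values between are in proportion. In form: [tx, ty, tz, ax, ay, az, fingers, tx, ty, tz, ax, ay, az, fingers, ...]. A call has exactly 5 rows; each row is the pose to reach, as a shift and turn from the pose measured when the call began; what a row does not reach only later rows make up. A row lasts 1/10 s, in which the tool goes at most 50 mm and 8.59 degrees, less where a joint would pass 70% of its speed; a pose out of reach is approached as far as the arm can. A call with a gripper value outside its range is refused whole. The fingers move at their own pace and stop on an object; the grip force is fixed at half the most. Time passes only in rows, so rows that repeat a pose let the fingers close, or fill a call up. It gives the time, the measured TCP pose, the force and the opening at its end, in the units of the state.
- bot.get_obs(): the state, without advancing time (a new reading comes with each control period).
- bot.capture(name): name is "scene" or "side" or "wrist"; returns the picture (400x640x3 uint8, red, green, blue); there is no depth.
- bot.calibration(name): a dict with "fx", "fy", "cx", "cy" (pixels), "cam_to_world" (4x4, takes a point from camera to world coordinates). Camera axes: x right, y down, z forward; pixel columns grow to the right and rows downward; lengths in mm; the calibration is good to about 2 mm. A picture is of the moment at which its call begins: read the wrist's pose just before it. calibration takes no time and is no camera call; for the wrist camera it gives the pose at the moment of the call.
- bot.close_job(): hands the job in, once; it reports no verdict.
The state is a dict: "time": time; "joint_positions": joint angles; "dq": joint speeds; "tau": joint torques, N m; "tool_pos": TCP position; "tcp_rot": TCP orientation; "contact_force": force on the tool from outside, world axes, zero at the start; "moment": the same for the moment, N m; "grip_width": finger opening in mm.
Only numpy, scipy, OpenCV 4.12 (cv2) and the standard library are available. Lean on these libraries where they do the work, as an engineer would, in place of code of your own. Each camera call takes 0.05 s, during which the arm holds its last target.

TASK

The speed knob has come off this tabletop pottery wheel. First press the brake lever down until it clicks and stays down by itself; then pick up the knob, turn it so that its D-shaped bore matches the D-shaped spindle, and push it onto the spindle, pressing the sprung collar under it right down. Finish while still holding the knob pressed fully down - do not let go - and leave the jar, the bowl and the batten where they are.

Things in the scene. Friction and masses are not known exactly. Their poses are not given: they have to be found in the camera images.
- wheel: Tabletop pottery wheel, fixed: white housing 240 (x) by 320 (y) by 85 mm high, origin at the centre of its underside, z up. On top: wheel head 170 mm across centred at x +10, y +60, its top 113 mm above the table, with a clay pot 100 across, 50 high; the brake lever, hinge line (along y) at x +95, y -105, 101 mm above the table, arm pointing to -x; the spindle at x -65, y -105 mm.
- brake (a joint): Brake lever angle, rad: 0 = sprung up (start), 0.45 = fully down. It springs back up if let go before about 0.33; past that it snaps down by itself and a detent holds it at 0.45. Pressing at the pad takes at most about 8 N.
- brake_pad (a point): Centre of the top of the brake lever's black finger pad (30 by 32 by 6 mm), 60 mm from the hinge, near the free end. Up: the pad slopes 0.45 rad, this point 51 mm from the hinge towards the wheel's -x and 33 mm above it. Fully down: level, at x +35, y -105 mm of the wheel, 109 mm above the table (24 mm above the housing's top).
- spindle: Upright steel D-shaft, fixed on top of the wheel's housing: 16 mm in diameter, 20 mm tall, top edge chamfered. Origin on its axis at the housing's top (85 mm above the table), z up. Its flat faces its own +x, 3.5 mm from the axis. It does not turn, but the flat's direction relative to the housing differs from start to start.
- collar (a joint): Sprung black collar (disc 32 mm across) around the spindle: 0 = up, its top face 13.5 mm above the housing's top; 0.006 m = fully down, top face 7.5 mm above the housing's top. About 3 N starts it moving, about 9 N holds it fully down.
- knob: Loose grey knob, 60 g: round skirt 44 mm across, 22.5 mm high; on it a wing 12 mm wide (y), 40 long (x), 22.5 to 42 mm above the underside, with a pointed nose at +x reaching 29 mm from the axis. Origin: centre of underside, z up. D-bore opens downward: 18 mm across, 18.5 deep, flat at the +x (nose) side 4.5 mm from the axis; fits with the nose pointing the way the spindle's flat faces.
- brush_jar: Bystander: clay jar 74 mm across, 100 mm high, holding brushes up to 215 mm high; origin at the centre of its underside.
- bowl: Bystander: white bowl 100 mm across, 50 mm high; origin at the centre of its underside.
- batten: Bystander: flat wooden batten 35 by 300 by 8 mm lying on the table, long along its y; origin at the centre of its underside.
Mind the look-alikes: they are no part of the job. Of the things that look like the knob, the larger one is meant.

How it is judged (in metres and radians):
On the way, in this order (a step that is already met when the one before it is completed fails the run):
1. the brake lever stays down in its detent with nothing touching it (value of joint brake above 0.42 rad and contact force between each of the arm, the fingers and wheel below 0.1 N), for 0.2 s.
2. the knob is on the spindle, its bore matched (z of knob in the frame of spindle below 0.0145 m and horizontal distance between knob and spindle below 0.003 m and angle between the x axis of knob and the x axis of spindle, either way round below 0.3 rad and angle between knob's own z axis and vertical below 0.15 rad), for 0.1 s.
At the end, for the whole second after the job is handed in: Brake lever down in its detent (over 0.42 rad); knob matched on the spindle, within 3 mm of its axis and 0.1 rad of upright, underside under 9 mm above the housing, collar at least 4.5 mm down; fingers still hold the knob and press it on with over 5 N (value of joint brake above 0.42 rad and z of knob in the frame of spindle below 0.009 m and horizontal distance between knob and spindle below 0.003 m and angle between the x axis of knob and the x axis of spindle, either way round below 0.3 rad and angle between knob's own z axis and vertical below 0.1 rad and value of joint collar above 0.0045 m and contact force between knob and spindle above 5 N and contact force between the fingers and knob above 3 N); the arm keeps its last pose, push and grip.
It fails at once if the brush jar was moved more than 30 mm (distance of brush_jar from where it was at the start of the episode above 0.03 m).
It fails at once if the bowl was moved more than 30 mm (distance of bowl from where it was at the start of the episode above 0.03 m).
It fails at once if the batten was moved more than 30 mm (distance of batten from where it was at the start of the episode above 0.03 m).
It also fails if it takes over 50 s, if anything falls off the work surface, if the arm or the gripper's body presses on something with over 40 N, if the wrist force passes 120 N, or if a joint passes its speed limit or range.

## Working session

There is one attempt and no reset: what is moved stays moved. The work goes in short steps, Python scripts to look and compute and a shell command to move; the robot and the scene stay as the last step left them, time stands still between calls to the robot, and variables do not carry over. Pictures are saved under pics/ and viewed, and the job is handed in when it is done.

```bash
ls; mkdir -p pics; cat > h.py <<'E'
import numpy as np,cv2
from plant import bot
def snap(n,f):
    c=bot.calibration(n); im=bot.capture(n); cv2.imwrite('pics/'+f,im[:,:,::-1]); return im,c
def ray(c,u,v,z):
    M=np.array(c["cam_to_world"]);d=M[:3,:3]@np.array([(u-c["cx"])/c["fx"],(v-c["cy"])/c["fy"],1]);o=M[:3,3]
    return o+d*(z-o[2])/d[2]
def proj(c,p):
    M=np.linalg.inv(np.array(c["cam_to_world"]));q=M[:3,:3]@np.array(p)+M[:3,3]
    return q[0]/q[2]*c["fx"]+c["cx"],q[1]/q[2]*c["fy"]+c["cy"]
E
python3 - <<'E'
from h import *
for n in("scene","side","wrist"):
    _,c=snap(n,n+"0.png"); print(n,c["fx"],np.round(c["cam_to_world"],2).tolist())
o=bot.get_obs();print(o["time"],o["contact_force"],o["tcp_rot"],o["grip_width"],bot.tcp_to_grasp)
E
```

```text
pics
scene 413.6376689653071 [[-0.62, 0.62, -0.48, 970.74], [0.79, 0.48, -0.38, 278.09], [-0.01, -0.61, -0.79, 841.97], [0.0, 0.0, 0.0, 1.0]]
side 418.76586102758716 [[0.96, -0.14, 0.23, 323.74], [-0.26, -0.5, 0.83, -864.06], [-0.0, -0.86, -0.51, 601.74], [0.0, 0.0, 0.0, 1.0]]
wrist 348.94622178356974 [[1.0, -0.0, -0.0, 525.23], [-0.0, -0.96, -0.27, 73.84], [-0.0, 0.27, -0.96, 384.83], [0.0, 0.0, 0.0, 1.0]]
0.15 [ 0.8500049  -0.22360099  0.89020619] [-3.14049602e+00 -1.72122941e-04  1.57082845e+00] 91.44369029875392 18.8
```

View pics/scene0.png

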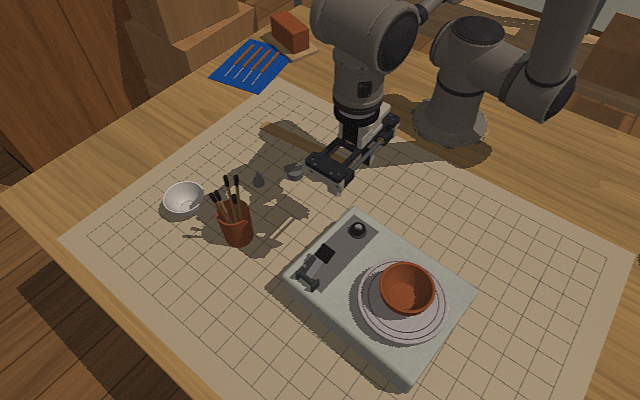

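View pics/side0.png

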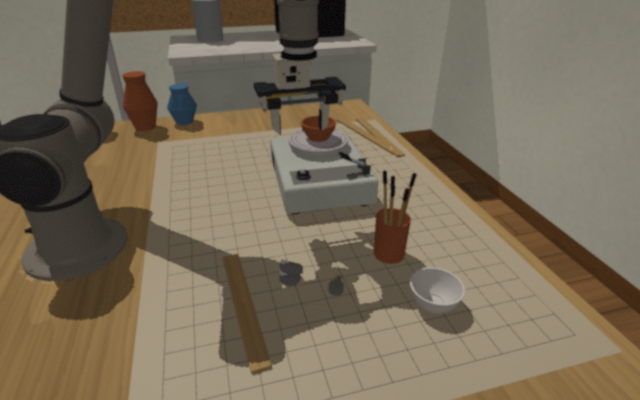

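View pics/wrist0.png

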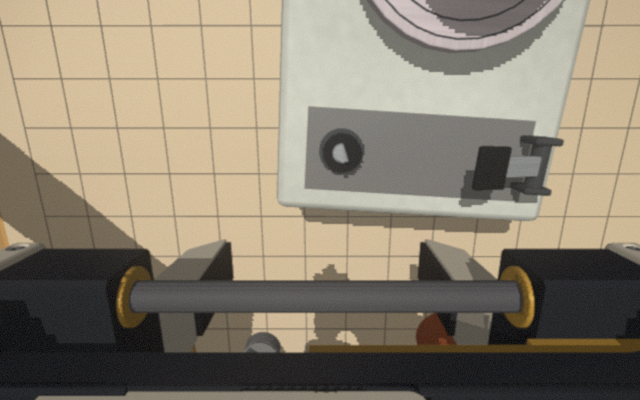

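```bash
python3 - <<'E'
from h import *
w=cv2.imread('pics/wrist0.png');s=cv2.imread('pics/scene0.png');d=cv2.imread('pics/side0.png')
cv2.imwrite('pics/a.png',cv2.resize(w[90:230,270:570],(780,364),interpolation=cv2.INTER_CUBIC))
a=cv2.resize(s[140:210,230:330],(400,280),interpolation=cv2.INTER_CUBIC)
b=cv2.resize(d[240:310,260:360],(400,280),interpolation=cv2.INTER_CUBIC)
e=cv2.resize(w[320:353,200:330],(800,203),interpolation=cv2.INTER_CUBIC)
cv2.imwrite('pics/b.png',np.vstack([np.hstack([a,b]),e]))
E
```

```text
(no output)
```

View pics/a.png

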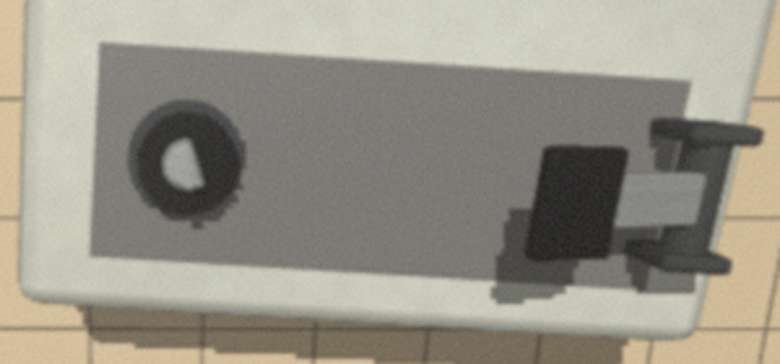

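View pics/b.png

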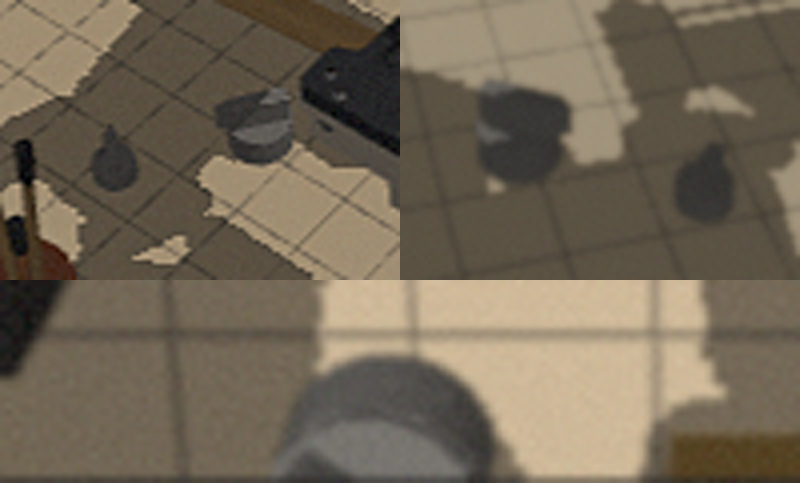

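```bash
python3 - <<'E'
from h import *
w=cv2.imread('pics/wrist0.png');c=bot.calibration("wrist")
f=lambda u,v,z:ray(c,270+u/2.6,90+v/2.6,z)
p=[f(100,43,85.5),f(690,80,85.5),f(91,256,85.5),f(694,292,85.5)]
print(np.round(p,1))
for a,b in((0,1),(2,3)):
    q=p[b]-p[a];print(np.degrees(np.arctan2(q[1],q[0])))
q=p[0]-p[2];print(np.degrees(np.arctan2(-q[0],q[1])))
# spindle by mask
g=w[:,:,1].astype(int);r=cv2.resize(w[125:180,315:370],None,fx=8,fy=8,interpolation=cv2.INTER_CUBIC)
m=(cv2.cvtColor(r,cv2.COLOR_BGR2GRAY)>110).astype(np.uint8)
n,l,st,ce=cv2.connectedComponentsWithStats(m)
k=[i for i in range(1,n) if abs(ce[i]-[216,216]).max()<60];print(st[k],ce[k])
k=k[0];cs,_=cv2.findContours((l==k).astype(np.uint8),0,2);ct=cs[0][:,0,:]
P=np.array([ray(c,315+(u+.5)/8-.5,125+(v+.5)/8-.5,105)[:2] for u,v in ct])
A=np.unique(np.round(P,2),axis=0)
(x,y),rad=cv2.minEnclosingCircle(P.astype(np.float32));print("circ",x,y,rad)
cv2.imwrite('pics/c.png',np.hstack([r,cv2.cvtColor((l==k).astype(np.uint8)*255,cv2.COLOR_GRAY2BGR)]))
ap=cv2.approxPolyDP(ct.reshape(-1,1,2),8,True)[:,0];print(ap.tolist());print([np.round(ray(c,315+u/8,125+v/8,105)[:2],1).tolist() for u,v in ap])
# collar disc
print("spindle px",f(187,160,98.5),"pad",f(580,203,134), "hinge",f(705,198,101))
E
```

```text
[[511.4  72.6  85.5]
 [700.8  61.   85.5]
 [507.4   3.1  85.5]
 [713.7  -9.7  85.5]]
-3.511044918756072
-3.5582623643936007
-3.306203389048552
[[    0     0   440   440 80872]
 [  142   149   121   153 13014]] [[222.84333267 220.92159215]
 [200.11364684 229.26901798]]
circ 538.93603515625 36.973880767822266 31.226463317871094
[[0, 0], [0, 439], [439, 439], [439, 0]]
[[517.2, 58.7], [516.8, 14.9], [561.7, 14.9], [560.2, 58.7]]
spindle px [538.88733138  37.16209111  98.5       ] pad [647.11628868  29.63743835 134.        ] hinge [702.37687407  25.38470612 101.        ]
```

View pics/c.png

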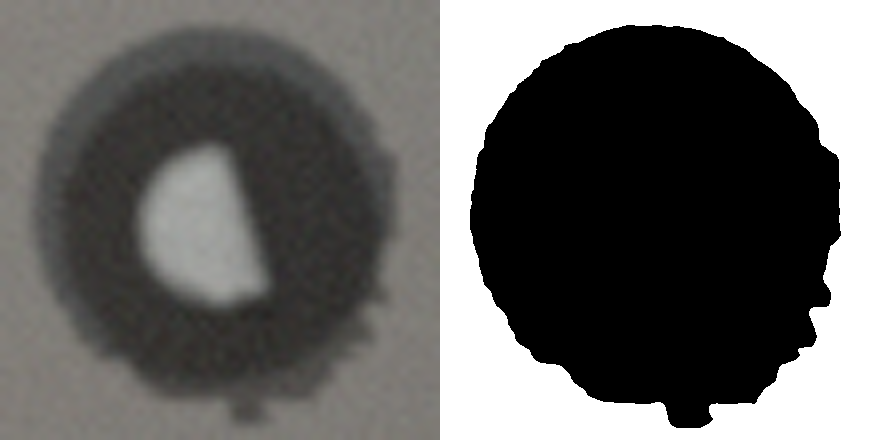

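```bash
python3 - <<'E'
from h import *
from scipy.optimize import least_squares
w=cv2.imread('pics/wrist0.png');c=bot.calibration("wrist")
r=cv2.resize(w[125:180,315:370],None,fx=8,fy=8,interpolation=cv2.INTER_CUBIC)
m=(cv2.cvtColor(r,cv2.COLOR_BGR2GRAY)>120).astype(np.uint8)
n,l,st,ce=cv2.connectedComponentsWithStats(m);k=l[225,200]
ct=cv2.findContours((l==k).astype(np.uint8),0,1)[0][0][:,0,:]
P=np.array([ray(c,315+(u+.5)/8-.5,125+(v+.5)/8-.5,105)[:2] for u,v in ct])
print(P.min(0),P.max(0))
# flat: right-facing pts ; arc: rest
e=(ct[:,0]>232)&(ct[:,1]>170)&(ct[:,1]<270)
vx,vy,x0,y0=cv2.fitLine(P[e].astype(np.float32),2,0,.01,.01).ravel()
if vy<0: vx,vy=-vx,-vy
nrm=np.array([vy,-vx]);print("flat normal deg",np.degrees(np.arctan2(nrm[1],nrm[0])))
d=(P-[x0,y0])@nrm
arc=P[d<-2.5]
for R in(None,8,7.5):
    F=(lambda q:np.hypot(arc[:,0]-q[0],arc[:,1]-q[1])-(q[2] if R is None else R))
    s=least_squares(F,[535,37,8]);print(R,s.x,"flat dist",(np.array([x0,y0])-s.x[:2])@nrm)
g=cv2.cvtColor(r,cv2.COLOR_BGR2GRAY)
m=(g<75).astype(np.uint8);ct=cv2.findContours(m,0,1)[0];ct=max(ct,key=cv2.contourArea)[:,0,:]
P=np.array([ray(c,315+(u+.5)/8-.5,125+(v+.5)/8-.5,98.5)[:2] for u,v in ct])
sel=(ct[:,1]<240)
F=lambda q:np.hypot(P[sel,0]-q[0],P[sel,1]-q[1])-q[2]
s=least_squares(F,[535,37,16],loss='soft_l1');print("collar",s.x)
# knob from scene + side
cs=bot.calibration("scene");cd=bot.calibration("side")
print("knob scene z0..",ray(cs,230+263/4,140+152/4,5),ray(cd,260+520/8+0,240+160/4,5))
E
```

```text
[531.09410303  29.63273482] [542.70052089  44.41569741]
flat normal deg 16.413687
None [538.52878372  37.20664522   7.36070381] flat dist 2.390762514574352
8 [539.3118981   37.44417265   8.        ] flat dist 1.5724445026228349
7.5 [538.69821997  37.25808585   8.        ] flat dist 2.2136957669292463
collar [538.8836186   35.9581206   16.76105023]
knob scene z0.. [ 454.86187595 -212.2993125     5.        ] [ 511.16084484 -255.5113338     5.        ]
```

```bash
python3 - <<'E'
from h import *
cs=bot.calibration("scene");cd=bot.calibration("side")
for n,c,u,v,z in [("knob",cs,295,178,5),("knob",cd,290,279,5),("small",cs,259,184,5),("small",cd,336,289,5),("jar",cs,237,240,5),("jar",cd,391,255,5),("jarbot",cs,237,232,30),("bowl",cs,184,205,20),("brush",cs,237,177,215),("brush",cd,413,175,215),("brush",cs,212,195,190),("brush",cd,385,173,210),("batten",cs,262,125,8),("batten",cs,330,155,8),("batten",cd,262,365,8),("batten",cd,232,256,8)]:
    print(n,np.round(ray(c,u,v,z)))
E
```

```text
knob [ 456. -214.    5.]
knob [ 443. -234.    5.]
small [ 530. -275.    5.]
small [ 525. -286.    5.]
jar [ 687. -199.    5.]
jar [ 673. -219.    5.]
jarbot [ 680. -200.   30.]
bowl [ 701. -367.   20.]
brush [ 654. -184.  215.]
brush [ 688. -240.  215.]
brush [ 706. -208.  190.]
brush [ 644. -210.  210.]
batten [ 361. -421.    8.]
batten [ 335. -189.    8.]
batten [ 356. -421.    8.]
batten [ 336. -133.    8.]
```

```bash
python3 -m inch '[4,1,-2,0,0,0,-1, 8,2,-4,0,0,0,-1, 11.8,3.1,-6,0,0,0,-1, 11.8,3.1,-6,0,0,0,-1, 11.8,3.1,-6,0,0,0,-1]'
```

```text
time: 0.65
tool_pos: [642.2, 31.3, 164.2]
tcp_rot: [-3.137, -0.0, 1.571]
contact_force: [-0.2, -0.9, 0.0]
grip_width: 56.6
```

```bash
python3 -m inch '[0,0,0,0,0,0,-1, 0,0,0,0,0,0,-1,0,0,0,0,0,0,-1,0,0,0,0,0,0,-1,0,0,0,0,0,0,-1]';python3 -m inch '[0,0,0,0,0,0,-1, 0,0,0,0,0,0,-1,0,0,-0.7,0,0,0,-1,0,0,-1.4,0,0,0,-1,0,0,-1.4,0,0,0,-1]'
python3 -c "
from h import *
snap('wrist','w1.png')"
```

```text
time: 1.15
tool_pos: [642.1, 31.2, 165.0]
tcp_rot: [-3.138, -0.0, 1.571]
contact_force: [-0.3, 0.8, 0.7]
grip_width: 16.4
time: 1.65
tool_pos: [641.3, 31.2, 149.1]
tcp_rot: [-3.135, -0.0, 1.571]
contact_force: [0.6, -0.6, 0.3]
grip_width: 0.3
```

View pics/w1.png

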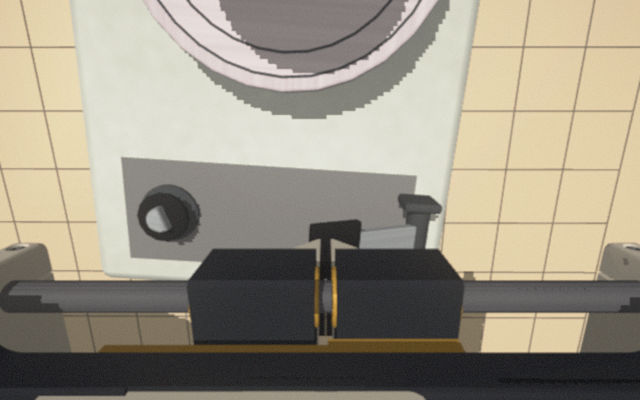

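The shut fingers stand over the black pad (about 335,235), clear of the rest of the wheel. I'll press now.

```bash
python3 -m inch '[0,0,-1,0,0,0,-1, 0,0,-2,0,0,0,-1,0,0,-3,0,0,0,-1,0,0,-3.8,0,0,0,-1,0,0,-4,0,0,0,-1]'; python3 -m inch '[0,0,-0.1,0,0,0,-1, 0,0,-0.1,0,0,0,-1,0,0,1,0,0,0,-0.5,0,0,3,0,0,0,0,0,0,5,0,0,0,0.5]'
python3 -c "
from h import *
snap('wrist','w2.png')"
```

```text
time: 2.2
tool_pos: [641.1, 31.2, 109.1]
tcp_rot: [-3.134, -0.0, 1.571]
contact_force: [-4.3, -0.1, 8.6]
grip_width: 0.6
time: 2.7
tool_pos: [640.9, 31.2, 159.3]
tcp_rot: [-3.133, -0.0, 1.571]
contact_force: [-0.7, 0.4, -0.1]
grip_width: 19.9
```

View pics/w2.png

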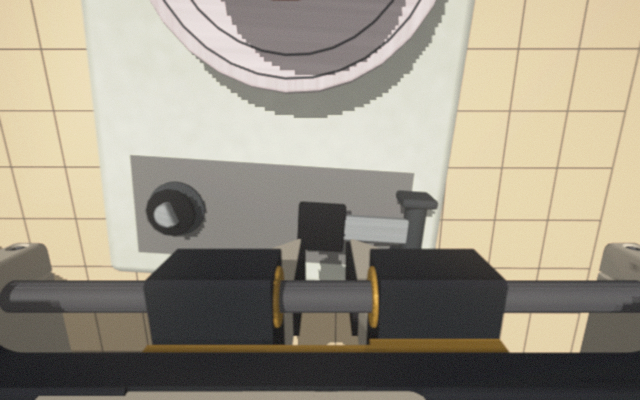

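```bash
python3 -m inch '[-2,-1,4,0,0,0,1, -5,-3,6,0,0,0,1,-8,-5,6,0,0,0,1,-8,-5,6,0,0,0,1,-8,-5,6,0,0,0,1]'
python3 - <<'E'
from h import *
im,c=snap('wrist','w3.png')
for p in [(638.6,30.9,109),(647.6,30.3,134),(538.8,37,105)]: print(proj(c,p))
E
```

```text
time: 3.25
tool_pos: [562.7, -19.1, 223.6]
tcp_rot: [-3.14, -0.0, 1.57]
contact_force: [-0.0, -0.3, 0.2]
grip_width: 63.7
(np.float64(422.81452995903885), np.float64(136.79532887598904))
(np.float64(445.1001733543766), np.float64(140.75532185723287))
(np.float64(293.8034343479245), np.float64(128.59695006019712))
```

View pics/w3.png

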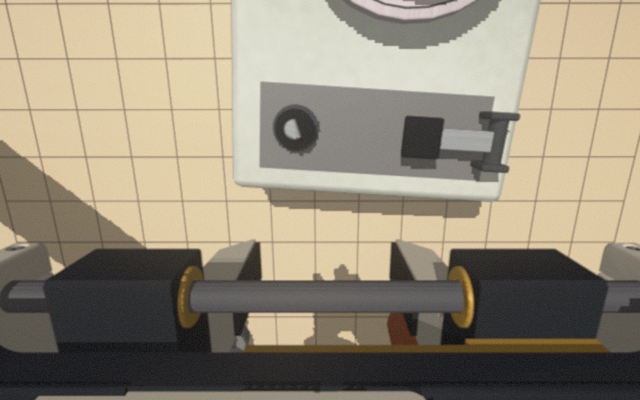

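The pad is at (422,137), matching the fully-down prediction, so the lever is latched. Next, view the knob.

```bash
python3 -m inch '[-4,-3,1,0,0,0,1, -8,-6,2,0,0,0,1,-11.1,-10,2,0,0,0,1,-11.1,-14.5,2,0,0,0,1,-11.1,-19,2,0,0,0,1]';python3 -m inch '[0,-4,0,0,0,0,1, 0,-8,0,0,0,0,1,0,-8,0,0,0,0,1,0,-8,0,0,0,0,1,0,-8,0,0,0,0,1]'
python3 - <<'E'
from h import *
im,c=snap('wrist','w4.png')
E
```

```text
time: 3.8
tool_pos: [452.5, -210.0, 243.5]
tcp_rot: [-3.141, -0.0, 1.572]
contact_force: [1.4, -1.1, -0.3]
grip_width: 92.1
time: 4.3
tool_pos: [453.1, -289.0, 243.0]
tcp_rot: [-3.14, -0.001, 1.573]
contact_force: [-0.5, 0.8, 0.0]
grip_width: 91.8
```

View pics/w4.png

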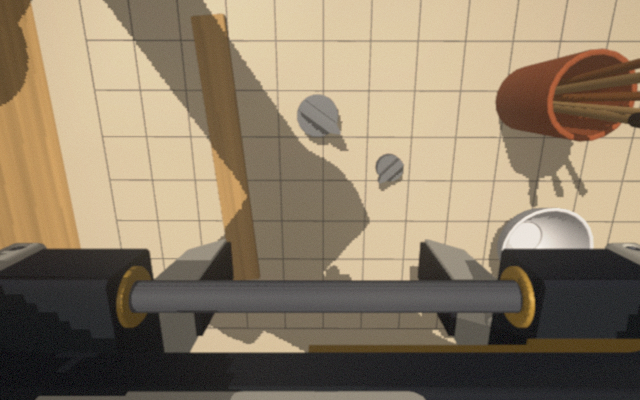

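```bash
python3 - <<'E'
from h import *
w=cv2.imread('pics/w4.png')
g=cv2.resize(w[80:170,280:370],(600,600),interpolation=cv2.INTER_CUBIC)
cv2.imwrite('pics/d.png',cv2.convertScaleAbs(g,alpha=1.5,beta=-60))
E
```

```text
(no output)
```

View pics/d.png

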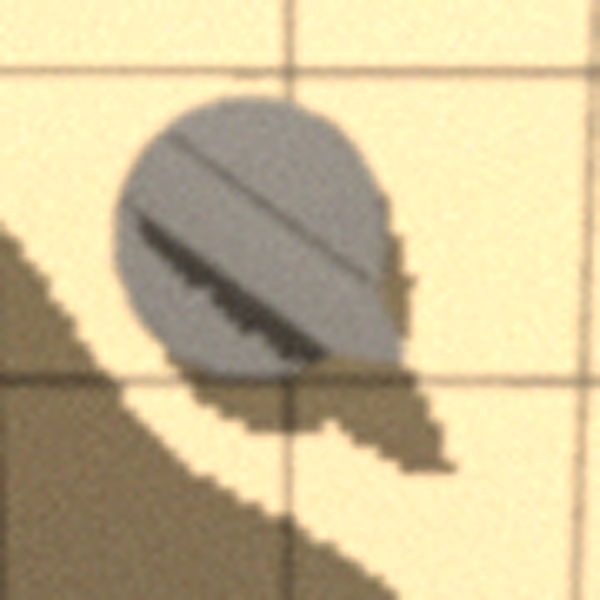

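```bash
python3 - <<'E'
from h import *
c=bot.calibration("wrist");s=90/600
f=lambda u,v,z:ray(c,280+(u+.5)*s-.5,80+(v+.5)*s-.5,z)[:2]
print(c["cam_to_world"][:3,3])
U=[f(168,130,42),f(370,275,42)];L=[f(135,208,42),f(325,352,42)]
for a,b in(U,L): d=b-a;print(a,b,np.degrees(np.arctan2(d[1],d[0])))
n=(U[1]-U[0])/np.linalg.norm(U[1]-U[0]);print("width",n[0]*(L[0]-U[0])[1]-n[1]*(L[0]-U[0])[0])
tip=f(402,352,42);print("tip",tip)
print("skirt",[f(*p) for p in((250,95,22.5),(250,378,11),(114,240,15),(388,225,22.5))])
# skirt circle from upper-left edge mask
w=cv2.imread('pics/w4.png')[80:170,280:370]
g=cv2.resize(w,(600,600),interpolation=cv2.INTER_CUBIC).astype(int)
m=((g[:,:,2]-g[:,:,0]<12)&(g.sum(2)>0)).astype(np.uint8)
m=cv2.morphologyEx(m,cv2.MORPH_OPEN,np.ones((15,15)))
ct=max(cv2.findContours(m,0,1)[0],key=cv2.contourArea)[:,0,:]
from scipy.optimize import least_squares
P=np.array([f(u,v,22.5) for u,v in ct]);ang=np.degrees(np.arctan2(P[:,1]-P[:,1].mean(),P[:,0]-P[:,0].mean()))
for sel in ((ang>-5)|(ang<-150),(ang>10)&(ang<170)|(ang<-170)):
  s=least_squares(lambda q:np.hypot(P[sel,0]-q[0],P[sel,1]-q[1])-q[2],[450,-215,22],loss='soft_l1');print("circ",s.x)
  q=tip-s.x[:2];print("tip dir",np.degrees(np.arctan2(q[1],q[0])),np.hypot(*q))
E
```

```text
[ 453.36059745 -215.11473664  402.03254394]
[ 433.23114686 -209.34425432] [ 463.38289086 -230.22120818] -34.6985826090576
[ 428.13968043 -220.53051826] [ 456.651197   -241.63462446] -36.508691221117815
width -12.095241798485924
tip [ 468.35839647 -241.61207642]
skirt [array([ 444.97976715, -203.78682941]), array([ 444.53118138, -248.17247487]), array([ 422.77078989, -225.93385781]), array([ 466.69492323, -223.34230466])]
circ [ 2857.03707838 24334.96199058 24683.99706798]
tip dir -95.55133022217291 24692.38301007429
circ [ 443.60671859 -187.83152262   42.36169084]
tip dir -65.28647121410164 59.202985778798045
```

```bash
python3 -m inch '[-0.2,2,-3,0,0,8.5,1, -0.4,4,-6,0,0,17,1,-0.8,6.4,-9,0,0,25.5,1,-0.8,6.4,-12,0,0,34,1,-0.8,6.4,-12,0,0,42,1]';python3 -m inch '[0,0,0,0,0,6,1, 0,0,0,0,0,11,1,0,0,0,0,0,12.5,1,0,0,0,0,0,12.5,1,0,0,0,0,0,12.5,1]'
python3 - <<'E'
from h import *
o=bot.get_obs();print(o["tool_pos"],np.degrees(o["tcp_rot"]),o["joint_positions"])
im,c=snap('wrist','w5.png');print(np.round(c["cam_to_world"],2)); snap('scene','s5.png')
E
```

```text
time: 4.85
tool_pos: [443.4, -221.4, 120.1]
tcp_rot: [-3.139, -0.007, 2.316]
contact_force: [-0.3, -0.8, 0.9]
grip_width: 91.9
time: 5.35
tool_pos: [443.6, -221.0, 120.4]
tcp_rot: [-3.14, -0.007, 2.533]
contact_force: [-0.1, 0.4, -0.8]
grip_width: 91.7
[ 443.60574001 -221.00946768  120.37384495] [-179.88140858   -0.39114939  145.12547104] [-0.61561072  0.40945811  1.74780606 -0.00253045  0.99114227 -1.57634553]
[[ 5.7000e-01  7.9000e-01  2.2000e-01  3.8481e+02]
 [ 8.2000e-01 -5.5000e-01 -1.5000e-01 -1.7901e+02]
 [-0.0000e+00  2.7000e-01 -9.6000e-01  2.7957e+02]
 [ 0.0000e+00  0.0000e+00  0.0000e+00  1.0000e+00]]
```

View pics/w5.png

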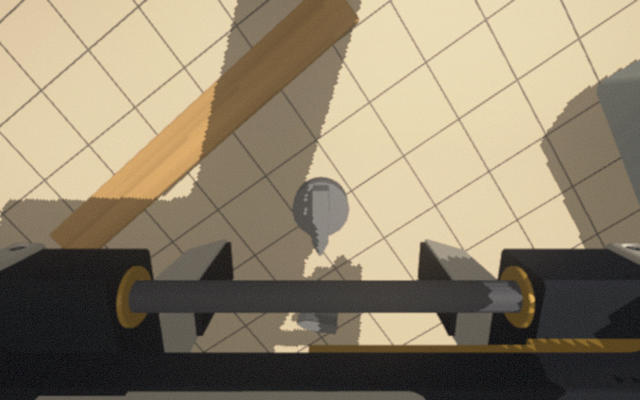

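View pics/s5.png

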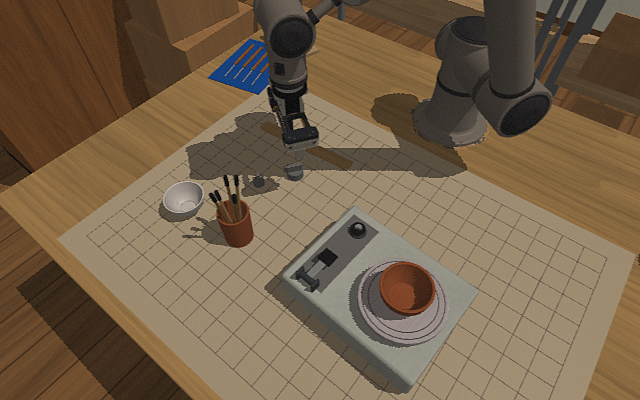

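```bash
python3 - <<'E'
from h import *
o=bot.get_obs();print(o["tool_pos"],np.degrees(o["tcp_rot"]))
c=bot.calibration("wrist")
x=np.array([444.8,-225.3]);d=np.array([np.cos(np.radians(-35.5)),np.sin(np.radians(-35.5))]);n=np.array([-d[1],d[0]])
for q,z in((x,22.5),(x+29*d,42),(x+22*n,22.5),(x-22*n,22.5),(x-22*d,22.5)):print(proj(c,[*q,z]))
w=cv2.imread('pics/w5.png');cv2.imwrite('pics/e.png',cv2.resize(w[165:260,275:370],(600,600),interpolation=cv2.INTER_CUBIC))
E
```

```text
[ 443.46254062 -221.25030254  120.27763371] [-179.8787133    -0.40451857  145.13278866]
(np.float64(321.25967033098476), np.float64(209.4783189873031))
(np.float64(320.65519007354794), np.float64(254.76795823138337))
(np.float64(349.91554315871036), np.float64(209.76843158370602))
(np.float64(292.597602133623), np.float64(209.18814366886127))
(np.float64(321.4696726545602), np.float64(181.36672195936393))
```

View pics/e.png

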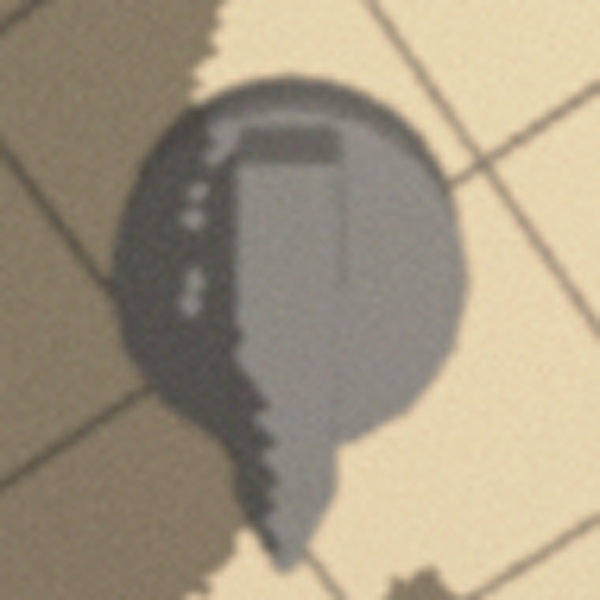

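```bash
python3 -m inch '[0.13,-0.4,-2,0,0.3,-0.5,1, 0.13,-0.4,-5,0,0.3,-0.5,1,0.13,-0.4,-8,0,0.3,-0.5,1,0.13,-0.4,-9.55,0,0.3,-0.5,1,0.13,-0.4,-9.55,0,0.3,-0.5,1]'
python3 - <<'E'
from h import *
o=bot.get_obs();print(o["tool_pos"],np.degrees(o["tcp_rot"]))
E
```

```text
time: 5.95
tool_pos: [443.5, -224.4, 22.9]
tcp_rot: [-3.136, -0.016, 2.523]
contact_force: [-0.3, 0.4, 0.9]
grip_width: 91.7
[ 443.47961529 -224.43745333   22.88283033] [-179.70702908   -0.90422422  144.57853903]
```

```bash
python3 -m inch '[0.13,-0.1,0.12,-0.3,-0.9,0,1,0.13,-0.1,0.12,-0.3,-0.9,0,1,0.13,-0.1,0.12,-0.3,-0.9,0,0,0.13,-0.1,0.12,-0.3,-0.9,0,-0.5,0.13,-0.1,0.12,-0.3,-0.9,0,-1]'
python3 -m inch '[0,0,0,0,0,0,-1,0,0,0,0,0,0,-1,0,0,0,0,0,0,-1,0,0,0,0,0,0,-1,0,0,0,0,0,0,-1]'
python3 -m inch '[0,0,0,0,0,0,-1,0,0,0,0,0,0,-1,0,0,0,0,0,0,-1,0,0,0,0,0,0,-1,0,0,0,0,0,0,-1]'
python3 - <<'E'
from h import *
o=bot.get_obs();print(o["tool_pos"],np.degrees(o["tcp_rot"]))
E
```

```text
time: 6.45
tool_pos: [445.0, -225.6, 24.6]
tcp_rot: [-3.141, 0.001, 2.523]
contact_force: [0.5, -0.2, 0.7]
grip_width: 72.6
time: 6.95
tool_pos: [445.0, -225.6, 24.5]
tcp_rot: [-3.141, 0.001, 2.523]
contact_force: [-1.7, 0.0, -0.6]
grip_width: 32.5
time: 7.45
tool_pos: [445.0, -225.6, 24.5]
tcp_rot: [-3.141, 0.001, 2.523]
contact_force: [-0.3, 0.4, -0.3]
grip_width: 11.6
[ 444.99334787 -225.57808199   24.52300917] [-1.79982790e+02  5.10748282e-02  1.44579828e+02]
```

```bash
python3 -m inch '[0,0,3,0,0,0,-1,0,0,7.5,0,0,0,-1,1,1.5,12,0,0,8.5,-1,2.5,5,15,0,0,17,-1,4.5,9,16.5,0,0,25.5,-1]'
python3 -m inch '[2,4,0,0,0,8.5,-1,4.2,8.4,0,0,0,17,-1,6.5,12.8,0,0,0,25,-1,9,16.8,0,0,0,26.3,-1,11,18,0,0,0,26.3,-1]'
python3 -m inch '[0,0,0,0,0,0,-1,0,0,0,0,0,0,-1,0,0,0,0,0,0,-1,0,0,0,0,0,0,-1,0,0,0,0,0,0,-1]'
python3 - <<'E'
from h import *
o=bot.get_obs();print(o["tool_pos"],np.degrees(o["tcp_rot"]),o["grip_width"])
im,c=snap('wrist','w6.png');snap('scene','s6.png')
E
```

```text
time: 7.95
tool_pos: [491.1, -135.8, 192.8]
tcp_rot: [-3.14, 0.006, 2.972]
contact_force: [1.1, 0.4, -1.7]
grip_width: 11.6
time: 8.45
tool_pos: [601.6, 48.5, 192.7]
tcp_rot: [-3.141, 0.006, -2.848]
contact_force: [0.4, -0.2, -0.7]
grip_width: 11.5
time: 8.95
tool_pos: [601.3, 47.6, 193.0]
tcp_rot: [-3.141, 0.006, -2.849]
contact_force: [0.6, 0.2, -0.9]
grip_width: 11.7
[601.27984667  47.5870521  192.96973299] [-179.96345786    0.34631665 -163.23385834] 11.716442238553494
```

View pics/w6.png

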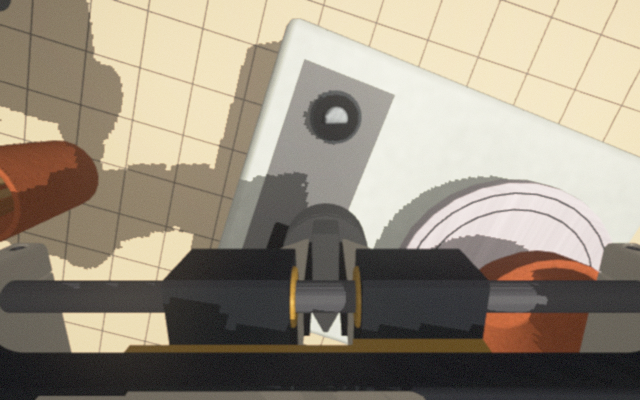

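View pics/s6.png

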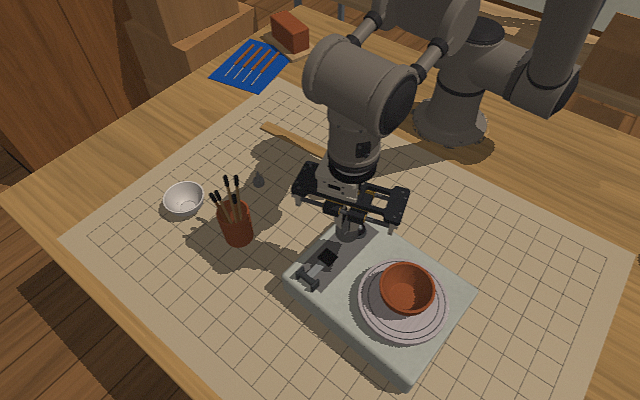

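```bash
cat > sp.py <<'E'
from h import *
from scipy.optimize import least_squares
def spin(w,c,u0,v0,thr=120):
    S=40
    r=cv2.resize(w[v0-S:v0+S,u0-S:u0+S],None,fx=8,fy=8,interpolation=cv2.INTER_CUBIC)
    g=cv2.cvtColor(r,cv2.COLOR_BGR2GRAY)
    n,l,st,ce=cv2.connectedComponentsWithStats((g>thr).astype(np.uint8));k=l[S*8,S*8]
    ct=cv2.findContours((l==k).astype(np.uint8),0,1)[0][0][:,0,:]
    T=lambda ct,z:np.array([ray(c,u0-S+(u+.5)/8-.5,v0-S+(v+.5)/8-.5,z)[:2] for u,v in ct])
    P=T(ct,105);hull=cv2.convexHull(P.astype(np.float32))[:,0]
    print("area",st[k])
    # longest straight side of polygon approx = flat
    ap=cv2.approxPolyDP(P.astype(np.float32).reshape(-1,1,2),0.8,True)[:,0]
    i=max(range(len(ap)),key=lambda i:np.hypot(*(ap[i]-ap[i-1])));a,b=ap[i-1],ap[i];m=(a+b)/2;e=(b-a)/np.hypot(*(b-a))
    t=(P-m)@e;d=(P-m)@[-e[1],e[0]];s=(abs(t)<np.hypot(*(b-a))*.35)&(abs(d)<1)
    vx,vy,x0,y0=cv2.fitLine(P[s].astype(np.float32),2,0,.01,.01).ravel()
    n=np.array([vy,-vx]); 
    if n@(np.array([x0,y0])-P.mean(0))<0:n=-n
    print("flat dir deg",np.degrees(np.arctan2(n[1],n[0])),"len",np.hypot(*(b-a)))
    arc=P[(P-[x0,y0])@n<-2]
    q=least_squares(lambda q:np.hypot(*(arc-q[:2]).T)-q[2],[*P.mean(0),7]).x;print("arc",q,"flat dist",(np.array([x0,y0])-q[:2])@n)
    return r,g
E
python3 - <<'E'
from sp import *
w=cv2.imread('pics/w6.png');c=bot.calibration("wrist");print(c["cam_to_world"][:3,3])
r,g=spin(w,c,337,115)
a=cv2.resize(w[80:350,240:420],(400,600),interpolation=cv2.INTER_CUBIC)
cv2.imwrite('pics/f.png',np.hstack([a,cv2.resize(r[140:540,140:540],(400,400)) if 0 else np.vstack([r[120:520,120:520],np.zeros((200,400,3),np.uint8)])]))
E
```

```text
[530.58589268  26.84422019 351.19512306]
area [  228   255   179   132 19079]
flat dir deg 17.812891 len 11.95778
arc [538.36801975  37.06696013   7.51190748] flat dist 3.1048504876198493
```

View pics/f.png

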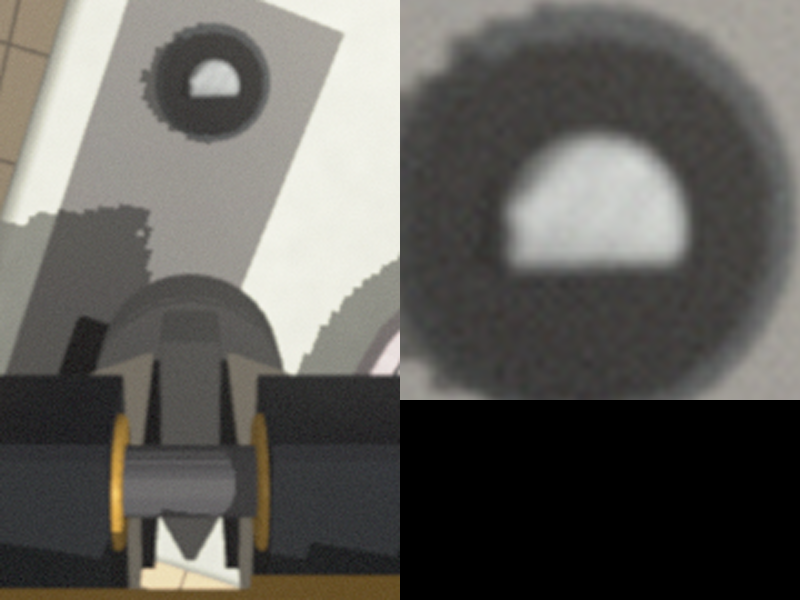

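```bash
python3 - <<'E'
from h import *
c=bot.calibration("wrist");o=bot.get_obs();t=o["tool_pos"];print(t)
zt=t[2]+17.5
A=ray(c,325.5,233.9,zt);B=ray(c,325.5,331,zt);print(A,B,np.hypot(*(B-A)[:2]))
d=(B-A)[:2]/np.hypot(*(B-A)[:2]);print(np.degrees(np.arctan2(d[1],d[0])))
K=(A[:2]+20*d+B[:2]-29*d)/2;print("knob",K,"rel tcp",K-t[:2],"along",(K-t[:2])@d,"perp",(K-t[:2])@[-d[1],d[0]])
# skirt rear arc: top of arc f(190,277)-> z skirt top ; 
S=ray(c,325.5,80+302*.45,t[2]-2);print("skirt top rear",S,(S[:2]-t[:2])@d)
S=ray(c,325.5,80+276*.45,t[2]-24.5);print("skirt bot rear",S,(S[:2]-t[:2])@d)
# expected TCP px
print(proj(c,t))
E
```

```text
[601.47487916  47.86354764 192.94843542]
[582.77443459  42.59408195 210.44843542] [629.46060297  56.6478647  210.44843542] 48.75558559996094
16.753196893815137
knob [601.80852002  48.32384969] rel tcp [0.33364087 0.46030205] along 0.45216149903461766 perp 0.3445927758082804
skirt top rear [581.10700818  42.09764485 190.94843542] -21.16538210841876
skirt bot rear [581.7682745   42.303053   168.44843542] -20.47297421080671
(np.float64(324.7937899310511), np.float64(257.8324073303027))
```

```bash
python3 -m inch '[-3,-0.5,0,0,0,0.3,-1,-6.32,-1.1,0,0,0,0.3,-1,-6.32,-1.1,-2,0,0,0.3,-1,-6.32,-1.1,-4,0,0,0.3,-1,-6.32,-1.1,-5.6,0,0,0.3,-1]'
python3 -m inch '[0,0,0,0,0,0,-1,0,0,0,0,0,0,-1,0,0,0,0,0,0,-1,0,0,0,0,0,0,-1,0,0,0,0,0,0,-1]'
python3 - <<'E'
from h import *
for i in range(3): o=bot.get_obs();print(o["tool_pos"],np.degrees(o["tcp_rot"]),o["grip_width"])
for n in('wrist','side','scene'):
    im,c=snap(n,n+'7.png');print(n,proj(c,(538.5,37.1,105)))
a=cv2.imread('pics/side7.png')[120:220,260:370];b=cv2.imread('pics/scene7.png')[180:280,310:420]
cv2.imwrite('pics/g.png',np.hstack([cv2.resize(x,(396,360),interpolation=cv2.INTER_CUBIC) for x in(a,b)]))
E
```

```text
time: 9.55
tool_pos: [537.9, 36.5, 136.5]
tcp_rot: [-3.141, 0.006, -2.844]
contact_force: [0.2, -0.3, -0.7]
grip_width: 11.8
time: 10.05
tool_pos: [538.2, 36.5, 137.2]
tcp_rot: [-3.14, 0.008, -2.844]
contact_force: [0.9, 0.7, -0.6]
grip_width: 11.8
[538.20704604  36.52238606 137.1913672 ] [-179.93053401    0.4364994  -162.94534282] 11.808692493316608
[538.20704604  36.52238606 137.1913672 ] [-179.93053401    0.4364994  -162.94534282] 11.808692493316608
[538.20704604  36.52238606 137.1913672 ] [-179.93053401    0.4364994  -162.94534282] 11.808692493316608
wrist (np.float64(325.722455045116), np.float64(234.84532783007114))
side (np.float64(302.8057578547816), np.float64(169.39697860210367))
scene (np.float64(357.67754444242104), np.float64(226.08611236694793))
```

View pics/g.png

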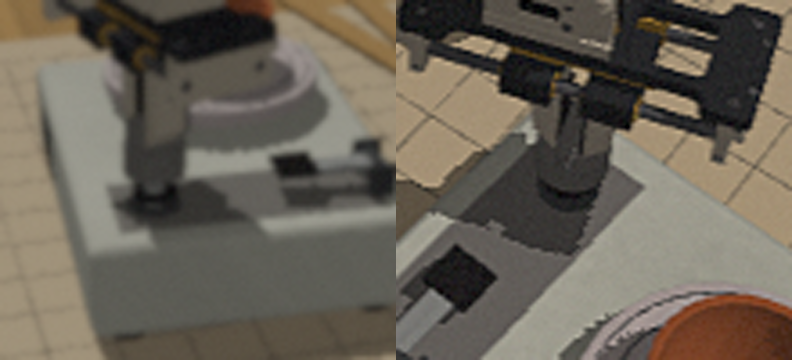

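View pics/wrist7.png

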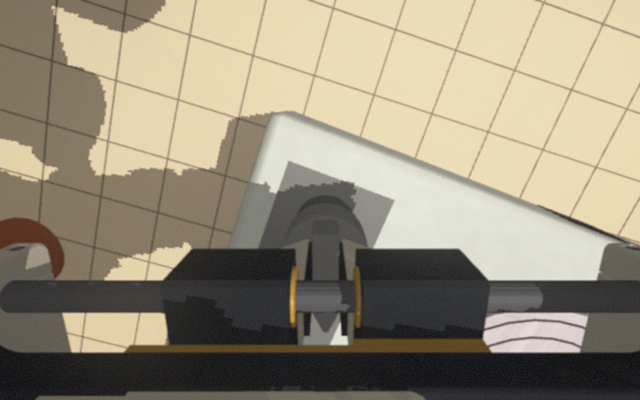

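```bash
python3 -m inch '[0,0,-0.3,0,0,0,-1,0,0,-0.6,0,0,0,-1,0,0,-0.9,0,0,0,-1,0,0,-1.2,0,0,0,-1,0,0,-1.2,0,0,0,-1]'
```

```text
time: 10.7
tool_pos: [537.6, 36.6, 124.1]
tcp_rot: [-3.141, 0.006, -2.844]
contact_force: [-0.0, 0.6, -0.1]
grip_width: 12.1
```

```bash
python3 -m inch '[0.05,0,-0.2,0,0,0,-1,0.05,0,-0.4,0,0,0,-1,0.05,0,-0.6,0,0,0,-1,0.05,0,-0.7,0,0,0,-1,0.05,0,-0.7,0,0,0,-1]'
```

```text
time: 11.2
tool_pos: [538.3, 36.6, 117.8]
tcp_rot: [-3.141, 0.007, -2.844]
contact_force: [-2.9, 1.0, 8.1]
grip_width: 11.6
```

```bash
python3 -m inch '[-0.05,0,-0.1,0,0,0,-1,-0.05,0,-0.2,0,0,0,-1,-0.05,0,-0.3,0,0,0,-1,-0.05,0,-0.3,0,0,0,-1,-0.05,0,-0.3,0,0,0,-1]'
```

```text
time: 11.7
tool_pos: [538.4, 36.6, 116.9]
tcp_rot: [-3.14, 0.009, -2.844]
contact_force: [-4.6, 0.6, 16.1]
grip_width: 11.8
```

```bash
python3 - <<'E'
from h import *
cs={}
for n in('side','scene','wrist'):
    im,c=snap(n,n+'8.png');cs[n]=c
o=bot.get_obs();print(o["tool_pos"],np.degrees(o["tcp_rot"]),o["contact_force"],o["moment"],o["grip_width"])
a=cv2.imread('pics/side8.png')[130:210,270:350];b=cv2.imread('pics/scene8.png')[190:270,320:400]
cv2.imwrite('pics/k.png',np.hstack([cv2.resize(x,(400,400),interpolation=cv2.INTER_CUBIC) for x in(a,b)]))
d=np.array([np.cos(.297),np.sin(.297)])
for z in(92.5,115):
  for n in('side','scene'):
    c=cs[n];P=[proj(c,[538.5+22*np.cos(t),37+22*np.sin(t),z]) for t in np.arange(0,6.3,.05)];P=np.array(P);o=np.array([270,130]) if n=='side' else np.array([320,190])
    q=(P-o)*5;print(n,z,"crop x",q[:,0].min(),q[:,0].max(),"y",q[:,1].min(),q[:,1].max())
E
```

```text
[538.4237158   36.55478415 116.93207093] [-179.89660004    0.51869287 -162.93632705] [-3.92587359  0.90723564 16.26645887] [0.16756547 0.89771777 0.02715669] 11.807600480806153
side 92.5 crop x 120.80048566151305 208.07230071245613 y 198.27108269254694 240.364674438692
scene 92.5 crop x 135.14885613856052 237.5116979725459 y 154.1445763884333 239.9537816531209
side 115 crop x 119.62722866962991 207.86577572592222 y 159.19608778140173 200.32607058066588
scene 115 crop x 137.5934347821206 242.04801325383755 y 124.51725280556701 211.17090187342782
```

View pics/k.png

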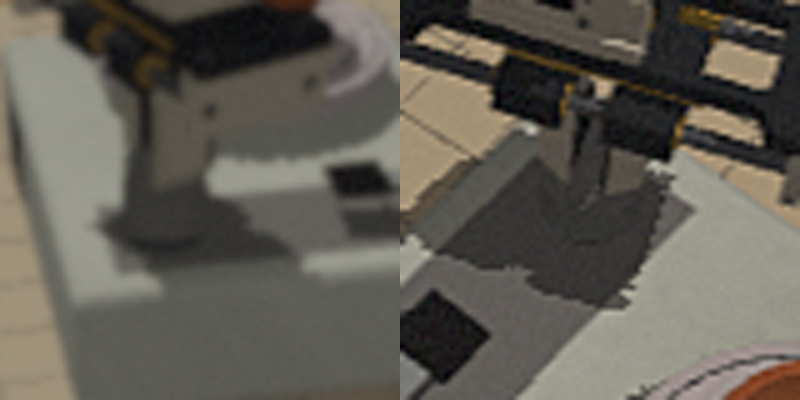

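View pics/wrist8.png

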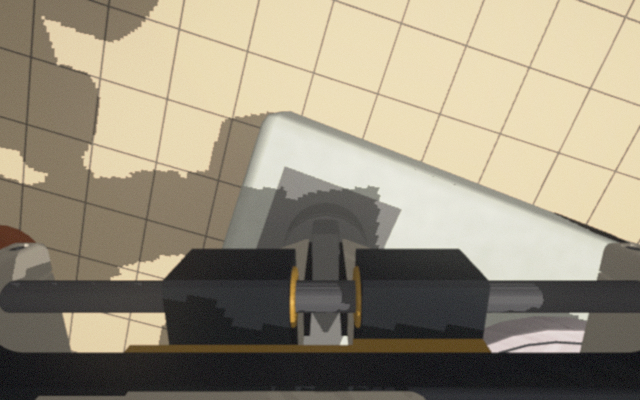

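```bash
python3 - <<'E'
from h import *
L=[cv2.resize(cv2.imread(f'pics/wrist{k}.png')[180:345,270:380],(400,600),interpolation=cv2.INTER_CUBIC) for k in(7,8)]
cv2.imwrite('pics/m.png',cv2.convertScaleAbs(np.hstack(L),alpha=1.8))
s=cv2.imread('pics/side8.png')[150:200,280:330]
cv2.imwrite('pics/n.png',cv2.convertScaleAbs(cv2.resize(s,(500,500),interpolation=cv2.INTER_CUBIC),alpha=1.8))
E
```

```text
(no output)
```

View pics/m.png

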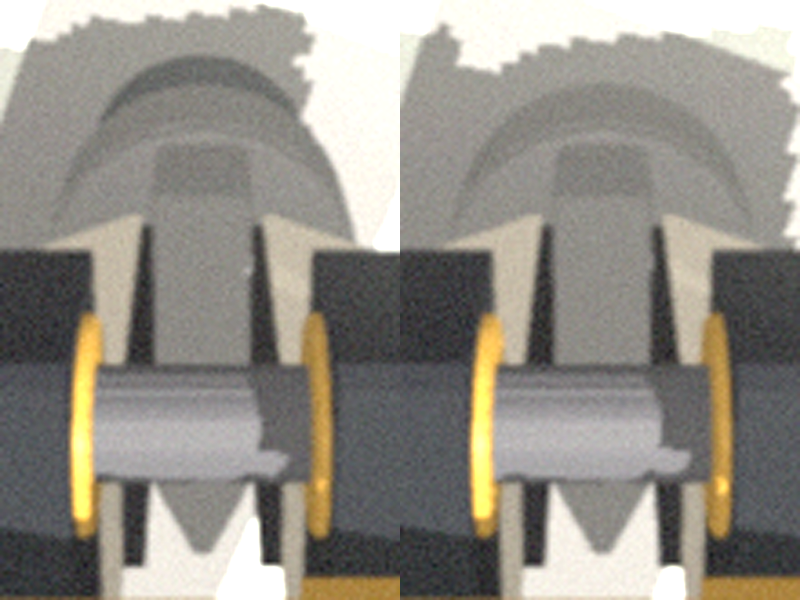

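View pics/n.png

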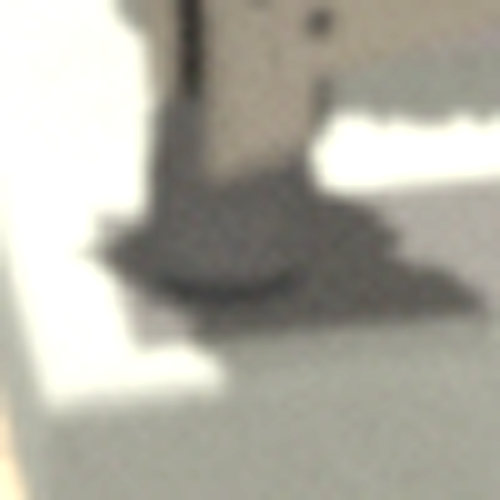

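The knob hasn't shifted in the grip, and it sits with its underside at about 92.4 mm with a steady 16 N of push. Handing in.

```bash
python3 -c "
from h import *
o=bot.get_obs();print(o['time'],o['contact_force'],o['grip_width'])
bot.close_job()"
```

```text
11.85 [-3.92587359  0.90723564 16.26645887] 11.807600480806153
the job is handed in; nothing more can be done
```

The job is handed in at 11.85 s, with the gripper still holding the knob pressed fully down on the spindle. `close_job()` reports no verdict, so the checks below are my own.

- **Brake:** I pressed the lever down with shut fingers and backed off. The pad then appeared where it should be when fully down, and later pictures showed it still there.
- **Knob:** I gripped the larger knob by its wing and turned it about 52° so the nose points at about 17°. My two readings of the flat's direction were 16.4° and 17.8°. It went over the spindle with no measurable force until it met the collar.
- **Last checks:**
  - The underside was at about 92.4 mm, worked out from the tool height, so 7.4 mm above the housing with the collar down.
  - The push was 16 N downward, the opening 11.8 mm on the 12 mm wing, and the tool tilt about 0.5°.
  - The knob had not shifted in the grip.
- **Off or unseen:**
  - A sideways force of about 4 N remained, probably the bore rubbing the spindle. My estimate puts the knob within about 1 mm of the axis.
  - The collar was hidden under the knob, so I inferred that it is down from height and force.
- **Bystanders:** No move touched the jar, the bowl or the batten. I did not measure their positions again at the end.

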